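# Tip the last lunch carton down on its tray

### The arm

A 7-joint arm with a two-finger parallel gripper is mounted at the origin on the work surface. World frame = base frame: x ahead of the robot, y to its left, z up, the work surface at z = 0. Lengths are in mm, angles in rad, forces in N, time in s.
With the tool pointing down it reaches from about 400 to 850 mm from the base axis. Payload 4.5 kg.
Tool frame: the origin (TCP) lies midway between the tips of the shut fingers; the grasp point (between the pads) lies 19 mm behind it; z points along the fingers, y is the line along which they close (so a half turn about z gives the same grasp; the last joint's range is limited). The gripper opens to 88 mm and grips with 3 to 60 N. Pads are 18 mm wide; open, the fingers measure 123 mm over their backs; the gripper's body (75 mm by 187 mm) begins 45 mm behind the grasp point.
Start: joints at [1.261, 0.689, -0.195, 1.565, 0.157, 0.902, -0.215], TCP at [210.697, -588.439, 238.743] pointing down, gripper open.
Joint ranges: [-3.01, 3.01], [-0.46, 2.08], [-1.47, 1.51], [0.13, 2.56], [-1, 4.14], [0.04, 2.09], [-2.66, 2.66]. Speed limits (rad/s): [2.57, 2.57, 3.14, 3.14, 3.14, 3.14, 3.14].

### API

Orientations are given as a unit quaternion [w, x, y, z].
In Python, from cell import monitor, eyes, env gives the robot as it stands.
- The arm moves only by the tool servo_tool, never from a script. Its arguments are lists of equal length, an entry for each row: "delta_pos": the shift along the tool's x, y, z in mm, a list of three; "delta_rot": the turn, a rotation vector about the tool's x, y, z in degrees, a list of three. In form: {"delta_pos": [[dx, dy, dz], ...], "delta_rot": [[wx, wy, wz], ...]}. A call has 1 to 5 rows; each row shifts and turns the commanded pose from where the row before left it, along the tool's axes as they then stand; what a row does not reach is not made up. A row lasts 1/10 s, in which the tool goes at most 50 mm and 8.59 degrees, less where a joint would pass 70% of its speed; a pose out of reach is approached as far as the arm can. A call with a gripper value outside its range is refused whole. "claw" is the opening, from -1 (shut) to 1 (fully open), so that 0 is half open, set as the call begins (left out, the last holds). The fingers move at their own pace and stop on an object; "newtons" is the grip in N (left out, the last holds). Time passes only in rows, so rows that do not move let the fingers close. It gives the time, the measured TCP pose, the force, the opening and the grip force at its end, in the units of the state.
- monitor.get_obs(): the state, without advancing time (a new reading comes with each control period).
- eyes.get_image(name): name is "scene" or "top" or "wrist"; returns a dict with "color" (400x640x3 uint8, blue, green, red), "fx", "fy", "cx", "cy" (pixels), "R" (3x3) and "t" (3): a world point X has camera coordinates R X + t. Camera axes: x right, y down, z forward; pixel columns grow to the right and rows downward; lengths in mm; the calibration is good to about 2 mm. A picture is of the moment at which its call begins. There is no depth.
- env.close_job(): hands the job in; it is judged then, once.
The state is a dict: "t": time; "qpos": joint angles; "joint_velocities": joint speeds; "joint_efforts": joint torques, N m; "tool_pos": TCP position; "tcp_rot": TCP orientation; "wrist_force": force on the tool from outside, world axes, zero at the start; "wrist_torque": the same for the moment, N m; "finger_gap": opening from 0.0 (shut) to 1.0 (fully open); "grasp_force": force on a finger pad.
Only numpy, scipy, OpenCV 4.12 (cv2) and the standard library are available. Lean on these libraries where they do the work, as an engineer would, in place of code of your own. Each camera call takes 0.05 s, during which the arm holds its last target. There are 200 camera calls.

### The job

Get the lunch tray ready for its low rack slot: one carton still stands on end. Tip it over with the fingertips, away from the robot, so that it drops flat onto the black mat it stands on, then push it along until it lies straight on that mat with its end snug against the tray's far rim, like the other two. Do not pick it up or pinch it, and leave the other cartons, the sauce pots and everything around the tray where they are.

Things in the scene. Friction and masses are not known exactly. Their poses are not given: they have to be found in the camera images.
- carton: Standing kraft lunch carton, a box 55 mm deep (x), 90 wide (y), 185 high (z), 0.22 to 0.45 kg, evenly filled. Origin: centre of its underside; x points along its mat to the far rim, within 0.1 rad. Stands near the mat's centre line. About 1 N near the top tips it; it falls by itself once the top has leaned some 55 mm. Pushed low it slides. Tipped right, it lies on its +x face, z to the far rim.
- carton_foot (a point): Middle of the bottom edge that the carton tips over, at (27.5, 0, 0) mm in the carton's frame. When it lies tipped this is the lower edge of its near end.
- carton_head (a point): Middle of the top edge above carton_foot, at (27.5, 0, 185) mm in the carton's frame. When it lies tipped this is the lower edge of the end that faces the far rim.
- mat: Black rubber non-slip mat under the standing carton, fixed: 290 mm long (x), 114 wide (y), 2 thick. Origin: centre of its underside, on the tray floor; x runs along it to the far rim, within 0.2 rad of world +x. Two mats like it, each with a lying carton, share the tray, 144 mm from centre line to centre line; this one may be the left, middle or right.
- tray: Aluminium sheet pan, fixed. Origin: centre of its underside; x points to the far rim, along the mats. Inside 310 mm (x) by 440 mm (y), floor 3 mm over the counter, upright walls 25 mm high. Far wall's inner face at x = 155 mm, near wall's at x = -155 mm; walls 10 mm thick with their rolled edge.
- flat_b: A carton of the same size that already lies flat on its own mat: 185 mm long (x), 90 wide (y), 55 high, its far end 2 to 4 mm from the far rim. Origin: centre of its underside. Leave alone.
- flat_c: The other lying carton, the same. To be left alone.
- pot_a: Lidded black sauce pot, 32 mm across, 32 mm high, standing on the tray floor in the gap between two mats, in the near half of the tray. Origin: centre of its underside. To be left alone.
- pot_b: The other sauce pot, the same, in the gap between the other two mats. To be left alone.
- jam_jar: Jam jar, 68 mm across, 85 mm high, on the counter right of the tray. Origin: centre of its underside. To be left alone.
- squeeze: White squeeze bottle with a pointed black cap, 56 mm across, 185 mm high, on the counter right of the tray. Origin: centre of its underside. To be left alone.
- spoon: Serving spoon lying on the counter left of the tray, some 0.2 m long. To be left alone.
Mind the look-alikes: they are no part of the job. Leave any red or yellow look-alike of the carton alone.

How it is judged:
By the outcome, as a careful person would: the job done as asked, in the order asked, and still so for the second after the job is handed in, with the robot touching nothing.
It also fails if it takes over 42 s, if anything falls off the work surface, if the arm or the gripper's body presses on something with over 40 N, if the wrist force passes 120 N, or if a joint passes its speed limit or range.

## Working session

There is one attempt and no reset: what is moved stays moved. The work goes in short steps, Python scripts to look and compute and a tool call to move; the robot and the scene stay as the last step left them, time stands still between calls to the robot, and variables do not carry over. Pictures are saved under pics/ and viewed, at most 10 in all, crops included, and the job is handed in when it is done.

Besides the shell and the picture viewer there is one more tool, called after "Request:" as name(argument=value, ...), one argument or row to a line, values as JSON. servo_tool: Moves the arm, as the interface text tells. Its arguments: {"type":"object","properties":{"delta_pos":{"type":"array"},"delta_rot":{"type":"array"},"claw":{"type":"number"},"newtons":{"type":"number"}},"required":["delta_pos","delta_rot"]}

```bash
mkdir -p pics; python3 - <<'E'
from cell import monitor, eyes, env
import cv2, numpy as np, pickle
o=monitor.get_obs(); print(o['t'],o['tool_pos'],o['tcp_rot'],o['finger_gap'])
d={}
for n in ('scene','top'):
    d[n]=eyes.get_image(n); cv2.imwrite(f'pics/{n}0.png',d[n]['color'])
    print(n,d[n]['fx'],d[n]['cx'],d[n]['cy'],d[n]['R'],d[n]['t'])
pickle.dump(d,open('d0.pkl','wb'))
E
```

```text
0.0 [ 210.44270458 -587.8578692   237.92603292] [-8.67246359e-04  9.85249061e-01  1.71124203e-01 -2.04759427e-04] 0.9977964062656527
scene 472.442436126275 329.83543691818255 201.84563333675084 [[-0.17367736  0.98479839 -0.00288068]
 [ 0.87823565  0.15355933 -0.4529036 ]
 [-0.44557638 -0.08118901 -0.89155484]] [  77.4492844  -414.65507994 1606.19234058]
top 504.366742387743 318.63255589778834 195.53261956145343 [[ 0.00170878 -0.99994879  0.00997439]
 [-0.9951752  -0.00267893 -0.09807729]
 [ 0.09809898 -0.00975868 -0.99512881]] [-1.55752627e-01  5.37015797e+02  1.58575232e+03]
```

View pics/scene0.png

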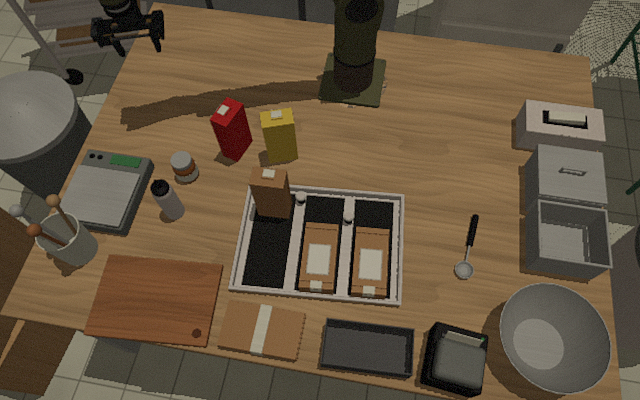

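View pics/top0.png

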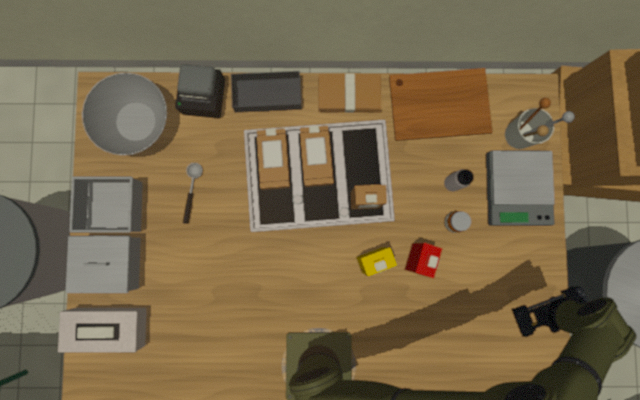

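The scene view shows the standing carton at about (270,195) on the right-hand mat, with the red and yellow look-alikes on the robot's side of it at (232,130) and (278,135). In the top view the tray spans (247,122)–(392,230) and the carton's top is at about (369,195).

```bash
cat > h.py <<'E'
import numpy as np, cv2
def ray(im,uv,z):
    R,t=np.array(im['R']),np.array(im['t']); c=-R.T@t
    d=R.T@np.array([(uv[0]-im['cx'])/im['fx'],(uv[1]-im['cy'])/im['fy'],1.])
    return (c+d*(z-c[2])/d[2])[:2]
def proj(im,X):
    p=np.array(im['R'])@np.array(X,float)+np.array(im['t'])
    return np.array([im['fx']*p[0]/p[2]+im['cx'],im['fy']*p[1]/p[2]+im['cy']])
E
python3 - <<'E'
import pickle,cv2,numpy as np
from h import *
d=pickle.load(open('d0.pkl','rb')); im=d['top']; c=im['color']
hsv=cv2.cvtColor(c,cv2.COLOR_BGR2HSV)
m=((hsv[...,1]<50)&(hsv[...,2]>110)).astype(np.uint8); r=np.zeros_like(m); r[112:240,236:402]=1
m&=r; n,l,s,_=cv2.connectedComponentsWithStats(m); k=1+np.argmax(s[1:,4]); print(s[k])
pts=np.argwhere(l==k)[:,::-1].astype(np.float32)
b=cv2.boxPoints(cv2.minAreaRect(pts)); w=np.array([ray(im,p,28) for p in b]); print(b,w.round(1)); print('ctr',w.mean(0))
for i in range(4):
    e=w[(i+1)%4]-w[i]; print(np.linalg.norm(e),np.degrees(np.arctan2(e[1],e[0])))
print('axis of carton top px')
a=c[100:290,235:475]; cv2.imwrite('pics/topcrop.png',cv2.resize(a,None,fx=3.2,fy=3.1579,interpolation=cv2.INTER_CUBIC))
s=d['scene']['color'][150:310,220:420]; cv2.imwrite('pics/scenecrop.png',cv2.resize(s,None,fx=3.75,fy=3.75,interpolation=cv2.INTER_CUBIC))
E
```

```text
[ 244  120  150  112 4951]
[[242.62938 130.18236]
 [385.85876 119.16469]
 [393.63525 220.2588 ]
 [250.40588 231.27647]] [[ 748.3  246.9]
 [ 786.5 -216.8]
 [ 458.4 -237.8]
 [ 422.5  216.9]]
ctr [603.94120239   2.30587357]
465.20622995110324 -85.28220854009115
328.7822520138714 -176.3294995040909
456.1366454809643 94.51307114412485
327.1118783057187 5.25432592050128
axis of carton top px
```

View pics/topcrop.png

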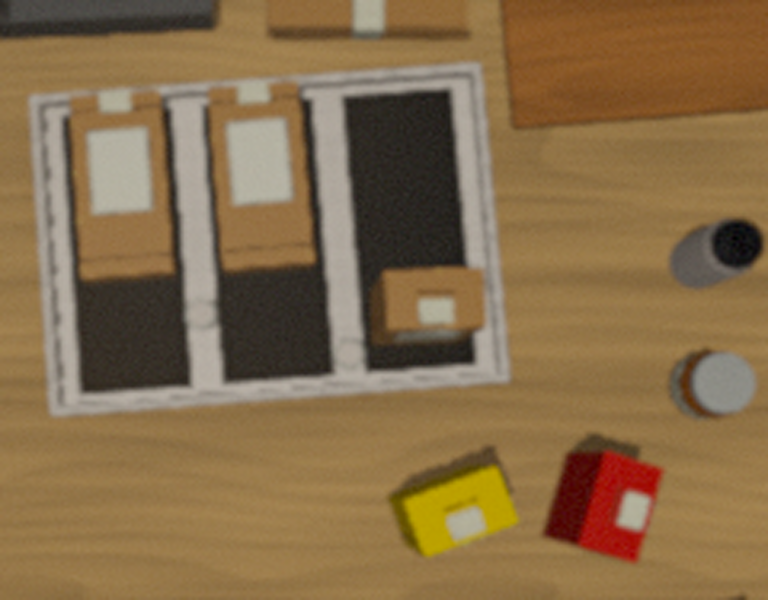

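View pics/scenecrop.png

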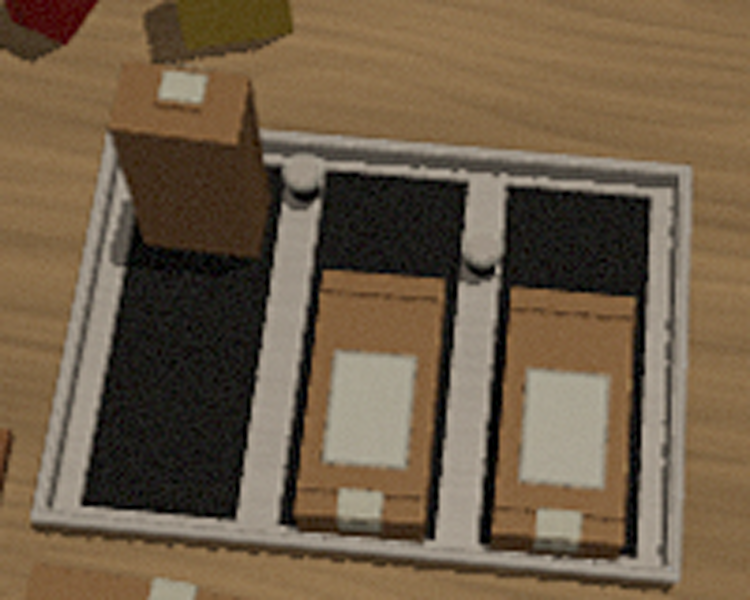

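The crops show the tray's corners at about (30,95), (480,64), (509,380), (50,414) in the top crop. The right mat's corners are at (345,97), (452,91), (475,362), (368,369), and the carton's top is at (382,268)–(485,330). A sauce pot stands at (350,350), close to its left side.

```bash
python3 - <<'E'
import pickle
from h import *
d=pickle.load(open('d0.pkl','rb')); T=d['top'];S=d['scene']
tc=lambda p:(235+(p[0]+.5)/3.2-.5,100+(p[1]+.5)/3.1579-.5); sc=lambda p:(220+(p[0]+.5)/3.75-.5,150+(p[1]+.5)/3.75-.5)
def show(n,im,f,P,z):
    w=np.array([ray(im,f(p),z) for p in P]); print(n,w.round(1).tolist(),'ctr',w.mean(0).round(1))
    if len(P)==4:
        for i in range(4):
            e=w[(i+1)%4]-w[i]; print('   ',np.linalg.norm(e).round(1),np.degrees(np.arctan2(e[1],e[0])).round(1))
show('trayT',T,tc,[(30,95),(480,64),(509,380),(50,414)],28)
show('trayS',S,sc,[(33,525),(675,580),(692,168),(112,130)],28)
show('matT',T,tc,[(345,97),(452,91),(475,362),(368,369)],5)
show('matS',S,sc,[(83,503),(240,518)],5)
show('topT',T,tc,[(382,268),(482,267),(485,330),(383,330)],190)
show('topS',S,sc,[(125,65),(250,72),(240,142),(112,130)],190)
show('footS',S,sc,[(145,247),(262,258)],5)
show('yellow top',T,tc,[(410,503),(494,465),(518,522),(426,556)],190)
show('red top',T,tc,[(585,452),(662,467),(637,560),(567,537)],190)
show('potT',T,tc,[(350,350),(202,313)],30)
show('potS',S,sc,[(302,172),(484,250)],30)
E
```

```text
trayT [[749.7, 242.4], [784.0, -212.8], [459.3, -238.1], [424.2, 217.3]] ctr [604.3   2.2]
    456.5 -85.7
    325.7 -175.6
    456.8 94.4
    326.5 4.4
trayS [[787.5, -211.6], [748.4, 237.7], [424.3, 215.9], [469.0, -236.1]] ctr [607.3   1.5]
    451.0 95.0
    324.8 -176.1
    454.2 -84.3
    319.4 4.4
matT [[754.2, -77.1], [761.0, -187.0], [478.8, -207.6], [471.4, -99.4]] ctr [ 616.4 -142.8]
    110.2 -86.5
    283.0 -175.8
    108.4 93.9
    283.8 4.5
matS [[759.8, -186.6], [751.0, -72.6]] ctr [ 755.4 -129.6]
topT [[553.0, -99.2], [554.2, -189.3], [496.5, -191.4], [496.3, -99.8]] ctr [ 525.  -144.9]
    90.1 -89.2
    57.7 -178.0
    91.5 90.1
    56.7 0.6
topS [[500.5, -192.9], [491.1, -106.3], [546.3, -101.1], [552.2, -189.0]] ctr [ 522.5 -147.3]
    87.2 96.2
    55.4 5.4
    88.1 -86.2
    51.8 -175.6
footS [[553.4, -191.8], [546.9, -100.6]] ctr [ 550.2 -146.2]
yellow top [[340.4, -123.0], [374.5, -198.0], [323.6, -218.7], [293.3, -136.8]] ctr [ 333.  -169.1]
    82.4 -65.6
    54.9 -157.9
    87.3 110.3
    49.1 16.4
red top [[386.3, -279.3], [373.0, -347.7], [290.0, -323.7], [310.3, -262.0]] ctr [ 339.9 -303.2]
    69.7 -101.0
    86.4 163.9
    65.0 71.8
    77.9 -12.8
potT [[489.1, -79.8], [526.1, 67.5]] ctr [507.6  -6.2]
potS [[480.8, -81.2], [522.5, 68.0]] ctr [501.6  -6.6]
```

Request:
servo_tool(
  delta_pos=[
    [0,0,-12],
    [0,0,-12],
    [25,-38,0],
    [25,-38,0],
    [25,-38,0],
  ],
  delta_rot=[
    [0,0,7.6],
    [0,0,7.6],
    [0,0,0],
    [0,0,0],
    [0,0,0],
  ],
  claw=0,
)

```text
t: 0.6
tool_pos: [276.9, -467.3, 262.4]
tcp_rot: [-0.0, 0.999, 0.039, -0.0]
wrist_force: [0.3, -0.1, -1.1]
finger_gap: 0.569
grasp_force: 0.0
```

Request:
servo_tool(
  delta_pos=[
    [25,-38,0],
    [25,-38,0],
    [25,-38,0],
    [25,-38,0],
    [25,-38,0],
  ],
  delta_rot=[
    [0,0,0],
    [0,0,0],
    [0,0,0],
    [0,0,0],
    [0,0,0],
  ],
)

```text
t: 1.1
tool_pos: [386.6, -267.9, 262.6]
tcp_rot: [-0.0, 0.999, 0.039, -0.0]
wrist_force: [0.9, -0.6, 0.2]
finger_gap: 0.501
grasp_force: 0.0
```

Request:
servo_tool(
  delta_pos=[
    [25,-38,0],
    [25,-38,0],
    [25,-38,0],
    [0,0,0],
    [0,0,0],
  ],
  delta_rot=[
    [0,0,0],
    [0,0,0],
    [0,0,0],
    [0,0,0],
    [0,0,0],
  ],
)

```text
t: 1.6
tool_pos: [452.1, -149.2, 262.4]
tcp_rot: [-0.0, 0.999, 0.041, -0.0]
wrist_force: [-0.0, -0.7, -0.1]
finger_gap: 0.501
grasp_force: 0.0
```

Request:
servo_tool(
  delta_pos=[
    [0,0,40],
    [0,0,40],
    [0,0,15],
    [10,0,0],
    [10,0,0],
  ],
  delta_rot=[
    [0,0,0],
    [0,0,0],
    [0,0,0],
    [0,0,0],
    [0,0,0],
  ],
)

```text
t: 2.1
tool_pos: [472.5, -150.1, 168.1]
tcp_rot: [0.0, 0.999, 0.038, 0.0]
wrist_force: [-0.5, 0.5, 0.1]
finger_gap: 0.499
grasp_force: 0.0
```

Request:
servo_tool(
  delta_pos=[
    [6,0,0],
    [6,0,0],
    [6,0,0],
    [6,0,0],
    [6,0,0],
  ],
  delta_rot=[
    [0,0,0],
    [0,0,0],
    [0,0,0],
    [0,0,0],
    [0,0,0],
  ],
)

```text
t: 2.6
tool_pos: [502.4, -146.2, 168.0]
tcp_rot: [0.0, 0.999, 0.039, 0.0]
wrist_force: [0.1, -0.3, -0.1]
finger_gap: 0.501
grasp_force: 0.2
```

```bash
python3 - <<'E'
from cell import eyes
import cv2
a=eyes.get_image('scene')['color'][100:310,180:420]; cv2.imwrite('pics/s1.png',cv2.resize(a,None,fx=2.8,fy=2.8,interpolation=cv2.INTER_CUBIC))
E
```

```text
(no output)
```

View pics/s1.png

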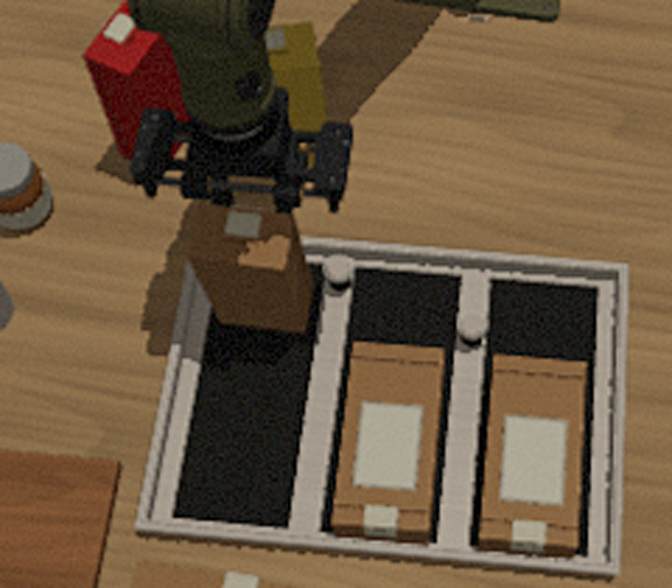

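The fingers are touching the upper near face and the carton stands on its mat, with its foot edge at about (215,322)–(308,332). The hand is clear of the look-alikes, so I keep pushing.

Request:
servo_tool(
  delta_pos=[
    [6,0,0],
    [6,0,0],
    [6,0,0],
    [6,0,0],
    [6,0,0],
  ],
  delta_rot=[
    [0,0,0],
    [0,0,0],
    [0,0,0],
    [0,0,0],
    [0,0,0],
  ],
)

```text
t: 3.15
tool_pos: [532.4, -143.8, 167.7]
tcp_rot: [0.0, 0.999, 0.039, 0.0]
wrist_force: [0.5, 0.2, 0.7]
finger_gap: 0.5
grasp_force: 0.0
```

Request:
servo_tool(
  delta_pos=[
    [6,0,0],
    [6,0,0],
    [6,0,0],
    [5,0,0],
    [5,0,0],
  ],
  delta_rot=[
    [0,0,0],
    [0,0,0],
    [0,0,0],
    [0,0,0],
    [0,0,0],
  ],
)

```text
t: 3.65
tool_pos: [560.1, -141.6, 167.7]
tcp_rot: [0.0, 0.999, 0.039, -0.0]
wrist_force: [-0.4, -0.1, -0.3]
finger_gap: 0.5
grasp_force: 0.0
```

Request:
servo_tool(
  delta_pos=[
    [0,0,0],
    [0,0,0],
    [0,0,0],
    [0,0,0],
    [0,0,0],
  ],
  delta_rot=[
    [0,0,0],
    [0,0,0],
    [0,0,0],
    [0,0,0],
    [0,0,0],
  ],
)

```text
t: 4.15
tool_pos: [559.5, -141.8, 167.8]
tcp_rot: [0.0, 0.999, 0.039, -0.0]
wrist_force: [0.5, 0.1, -0.4]
finger_gap: 0.501
grasp_force: 0.0
```

```bash
python3 - <<'E'
from cell import eyes
import cv2,pickle
im=eyes.get_image('scene'); pickle.dump(im,open('s2.pkl','wb'))
a=im['color'][130:310,200:420]; cv2.imwrite('pics/s2.png',cv2.resize(a,None,fx=3.2,fy=3.2,interpolation=cv2.INTER_CUBIC))
E
```

```text
(no output)
```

View pics/s2.png

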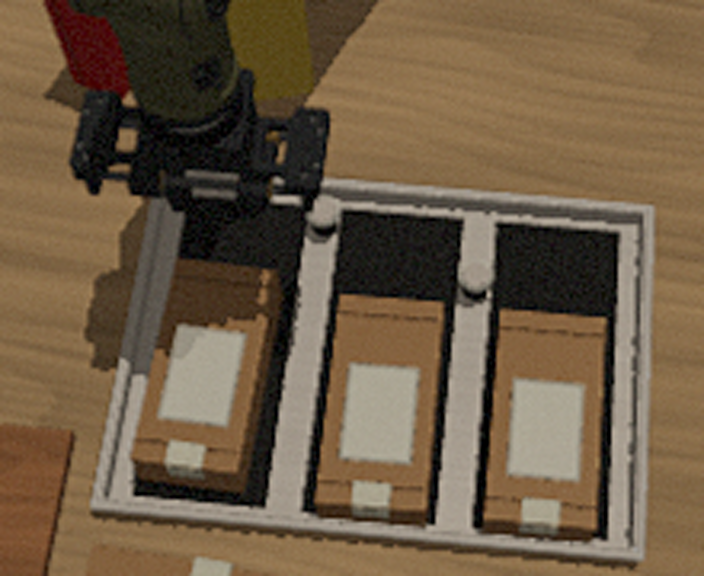

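It has fallen flat on the mat. In the crop the far top edge runs (135,440)–(240,455), the far lower edge (133,487)–(242,496), and the near top-left corner is at about (283,270). Measuring now.

```bash
python3 - <<'E'
import pickle
from h import *
from cell import eyes
S=pickle.load(open('s2.pkl','rb')); f=lambda p:(200+(p[0]+.5)/3.2-.5,130+(p[1]+.5)/3.2-.5)
u=np.array([.9969,.0785]);v=np.array([-.0785,.9969]);o=np.array([605.5,2])
for n,z,P in [('fartop',60,[(135,440),(240,455)]),('farlow',5,[(133,487),(242,496)]),('near top',60,[(175,258),(283,270)]),('flat_c far top',60,[(316,485),(428,497)]),('flat_c near top',60,[(338,294),(446,302)]),('mat far',5,[(133,495),(265,507)]),('walltop inner far',28,[(110,500),(265,517)])]:
    for p in P:
        w=ray(S,f(p),z); print(n,w.round(1),'tray',((w-o)@u).round(1),((w-o)@v).round(1))
im=eyes.get_image('top'); a=im['color'][105:245,235:405]; cv2.imwrite('pics/t2.png',cv2.resize(a,None,fx=4,fy=4,interpolation=cv2.INTER_CUBIC)); pickle.dump(im,open('t2.pkl','wb'))
E
```

```text
fartop [ 730.8 -184.5] tray 110.3 -195.7
fartop [728.5 -96.6] tray 114.9 -107.9
farlow [ 754.8 -189.5] tray 133.8 -202.6
farlow [746.5 -96.7] tray 132.8 -109.5
near top [ 563.6 -192.8] tray -57.1 -190.9
near top [558.7 -97.6] tray -54.5 -95.6
flat_c far top [742.6 -30.2] tray 134.1 -42.9
flat_c far top [736.8  60.8] tray 135.5 48.3
flat_c near top [572.9 -46.1] tray -36.3 -45.4
flat_c near top [564.3  46.7] tray -37.6 47.8
mat far [ 761.6 -187.7] tray 140.7 -201.3
mat far [752.5 -75.5] tray 140.4 -88.8
walltop inner far [ 775.2 -199.7] tray 153.3 -214.4
walltop inner far [767.  -70.1] tray 155.4 -84.5
```

View pics/t2.png

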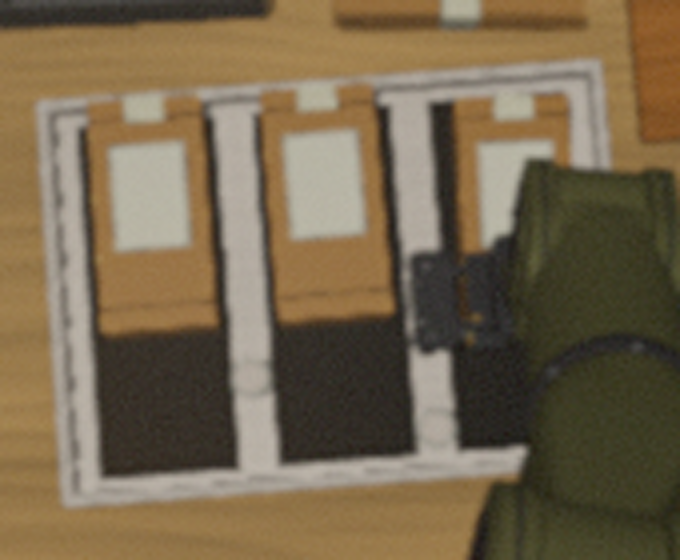

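The picture agrees: the carton lies flat, about 20 mm short of the rim and turned slightly clockwise. I'll back off, lower the hand behind its near end, and push with both fingertips square to the tray.

Request:
servo_tool(
  delta_pos=[
    [-20,4,0],
    [-18,3,0],
    [0,0,20],
    [0,0,35],
    [0,0,35],
  ],
  delta_rot=[
    [0,0,0],
    [0,0,0],
    [0,0,0],
    [0,0,0],
    [0,0,0],
  ],
)

```text
t: 4.75
tool_pos: [523.2, -152.0, 77.5]
tcp_rot: [0.0, 0.999, 0.039, 0.001]
wrist_force: [0.1, -0.1, 0.4]
finger_gap: 0.5
grasp_force: 0.0
```

Request:
servo_tool(
  delta_pos=[
    [0,0,35],
    [0,0,17],
    [0,0,0],
    [8,0,0],
    [8,0,0],
  ],
  delta_rot=[
    [0,0,0],
    [0,0,0],
    [0,0,0],
    [0,0,0],
    [0,0,0],
  ],
)

```text
t: 5.25
tool_pos: [540.1, -150.6, 27.0]
tcp_rot: [0.0, 0.999, 0.039, 0.001]
wrist_force: [-0.4, -0.5, 0.2]
finger_gap: 0.501
grasp_force: 0.0
```

Request:
servo_tool(
  delta_pos=[
    [5,0,0],
    [5,0,0],
    [4,0,0],
    [4,0,0],
    [4,0,0],
  ],
  delta_rot=[
    [0,0,0],
    [0,0,0],
    [0,0,0],
    [0,0,0],
    [0,0,0],
  ],
)

```text
t: 5.75
tool_pos: [559.8, -149.1, 25.8]
tcp_rot: [0.0, 0.999, 0.039, -0.001]
wrist_force: [-2.7, -1.1, 1.0]
finger_gap: 0.5
grasp_force: 1.2
```

Request:
servo_tool(
  delta_pos=[
    [3,0,0],
    [3,0,0],
    [3,0,0],
    [2,0,0],
    [2,0,0],
  ],
  delta_rot=[
    [0,0,0],
    [0,0,0],
    [0,0,0],
    [0,0,0],
    [0,0,0],
  ],
)

```text
t: 6.25
tool_pos: [572.7, -147.5, 25.6]
tcp_rot: [-0.0, 0.999, 0.039, -0.001]
wrist_force: [-5.7, -0.7, 5.0]
finger_gap: 0.502
grasp_force: 3.1
```

Request:
servo_tool(
  delta_pos=[
    [1,0,0],
    [1,0,0],
    [0,0,0],
  ],
  delta_rot=[
    [0,0,0],
    [0,0,0],
    [0,0,0],
  ],
)

```text
t: 6.55
tool_pos: [572.6, -147.5, 25.5]
tcp_rot: [-0.0, 0.999, 0.039, -0.003]
wrist_force: [-7.4, 0.1, 5.7]
finger_gap: 0.5
grasp_force: 3.5
```

```bash
python3 - <<'E'
from cell import eyes
import cv2,pickle
im=eyes.get_image('scene'); pickle.dump(im,open('s3.pkl','wb'))
a=im['color'][170:310,210:410]; cv2.imwrite('pics/s3.png',cv2.resize(a,None,fx=4,fy=4,interpolation=cv2.INTER_CUBIC))
E
```

```text
(no output)
```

View pics/s3.png

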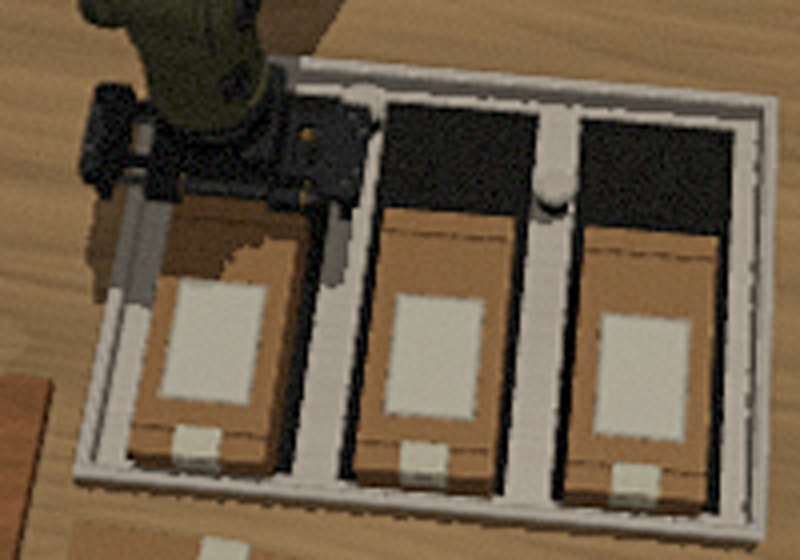

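The far end now sits against the rim (crease at (200,430), wall at (200,483)), level with or slightly beyond the other two. I'll check the straightness from the label corners.

```bash
cat > lab.py <<'E'
import sys,pickle
from h import *
u=np.array([.9969,.0785]);v=np.array([-.0785,.9969]);o=np.array([605.5,2])
def labels(im,z=60):
    hsv=cv2.cvtColor(im['color'],cv2.COLOR_BGR2HSV); m=((hsv[...,1]<70)&(hsv[...,2]>100)).astype(np.uint8)
    n,l,s,c=cv2.connectedComponentsWithStats(m)
    for k in range(1,n):
        if 300<s[k,4]<1300 and 240<c[k,0]<400 and 120<c[k,1]<300:
            p=np.argwhere(l==k)[:,::-1]; w=(np.array([ray(im,q,z) for q in p])-o)@np.array([u,v]).T
            r=cv2.minAreaRect(w.astype(np.float32)); print('label',w.mean(0).round(1),np.round(r[1],1),round(r[2],1))
labels(pickle.load(open(sys.argv[1],'rb')))
E
python3 lab.py s3.pkl; python3 lab.py s2.pkl
```

```text
label [  71.  -146.1] [59.7 84.9] 90.0
label [68.2  1.3] [84.6 59. ] 0.8
label [ 69. 139.] [59.1 84.5] 89.8
label [  48.6 -150.4] [59.9 84.5] 87.0
label [68.2  1.3] [84.4 59. ] 0.8
label [ 69.1 138.9] [59.2 84.5] 89.8
```

The carton is straight to within a degree, centred on the mat, and 2–3 mm further forward than the other two, so it's against the rim. Backing off.

Request:
servo_tool(
  delta_pos=[
    [-8,0,0],
    [-15,0,0],
    [-12,0,0],
    [0,0,-30],
    [0,0,-40],
  ],
  delta_rot=[
    [0,0,0],
    [0,0,0],
    [0,0,0],
    [0,0,0],
    [0,0,0],
  ],
)

```text
t: 7.1
tool_pos: [539.7, -149.8, 95.0]
tcp_rot: [-0.0, 0.999, 0.039, -0.001]
wrist_force: [1.4, 0.3, 1.4]
finger_gap: 0.501
grasp_force: 0.0
```

Request:
servo_tool(
  delta_pos=[
    [0,0,-45],
    [0,0,-45],
    [0,0,-45],
    [0,0,-20],
    [0,0,0],
  ],
  delta_rot=[
    [0,0,0],
    [0,0,0],
    [0,0,0],
    [0,0,0],
    [0,0,0],
  ],
)

```text
t: 7.6
tool_pos: [543.5, -150.6, 254.5]
tcp_rot: [0.001, 0.999, 0.039, 0.005]
wrist_force: [-0.6, 0.3, 0.7]
finger_gap: 0.495
grasp_force: 0.0
```

```bash
python3 - <<'E'
from cell import eyes
import cv2,pickle
im=eyes.get_image('scene'); pickle.dump(im,open('s4.pkl','wb'))
a=im['color'][100:310,150:420]; cv2.imwrite('pics/s4.png',cv2.resize(a,None,fx=2.8,fy=2.8,interpolation=cv2.INTER_CUBIC))
E
python3 lab.py s4.pkl
```

```text
label [  71.2 -146.1] [83.9 59.7] 0.5
label [68.1  1.3] [84.4 59.3] 0.8
label [ 69.1 138.9] [59.2 84.4] 89.9
```

View pics/s4.png

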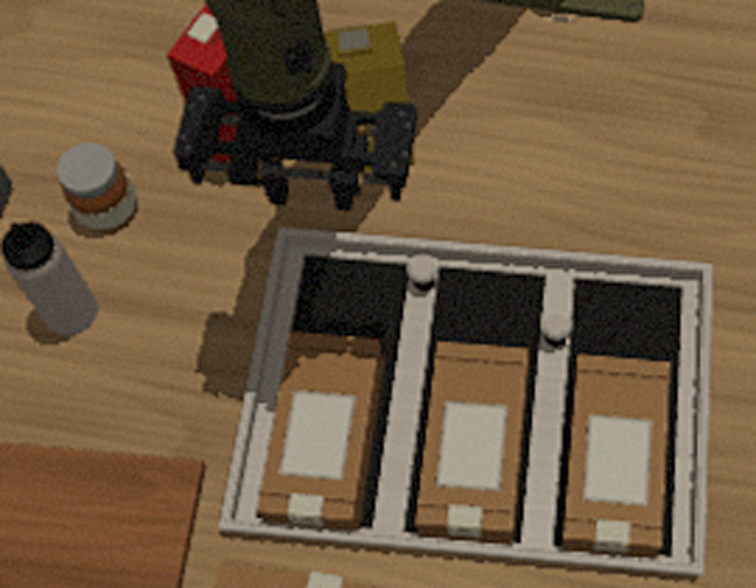

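```bash
python3 - <<'E'
import pickle
from h import *
from cell import eyes,monitor
S=pickle.load(open('s4.pkl','rb'))
u=np.array([.9969,.0785]);v=np.array([-.0785,.9969]);o=np.array([605.5,2])
T=eyes.get_image('top')
for nm,im in (('scene',S),('top',T)):
  hsv=cv2.cvtColor(im['color'],cv2.COLOR_BGR2HSV)
  # lateral profile at top height z=60, tray x=140 (far strip): kraft vs dark
  for x,z in ((120,60),(100,60),(120,5)):
    row=[]
    for y in range(-214,-80,3):
        p=proj(im,[*(o+x*u+y*v),z]).round().astype(int); h=hsv[p[1],p[0]]
        row.append('K' if h[1]>90 and h[2]>60 else ('w' if h[1]<70 and h[2]>90 else '.'))
    print(nm,x,z,''.join(row))
E
```

```text
scene 120 60 wwwwwwwwwKKKKKKKKKKKKKKKKKKKKKKKKKKKKKKK.....
scene 100 60 w.wwwwwwKKKKK.wwwwwwwwwwwwwwwwwwwKKKKKKK.....
scene 120 5 wwwwwKKKKKKKKKwwwwwwwwwww.KKKKKKKKKKKK....www
top 120 60 wwwwwwwwKKKKKKKKKKKKKKKKKKKKKKKKKKKKKKKKK..ww
top 100 60 wwwwwwwwwKKKK.wwwwwwwwwwwwwwwwwwwwKKKKKKK...w
top 120 5 wwwwwwKKKKKwwwwwwwwwwwwwwwwwwwwwKKKKKKK...www
```

```bash
python3 -c "
from cell import env; print(env.close_job())"
```

```text
the job is handed in; nothing more can be done
None
```

The carton is tipped flat and lies straight and centred on the right-hand mat, its far end against the far rim. The cameras showed the other cartons and pots unmoved, and I handed the job in at about 8 s; no verdict came back.

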